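# Reset a tripped breaker on the bench distribution box

### The arm

A 7-joint arm with a two-finger parallel gripper is mounted at the origin on the work surface; the furniture and walls round the work are solid. World frame = base frame: x ahead of the robot, y to its left, z up, the work surface at z = 0. Lengths are in mm, angles in rad, forces in N, time in s.
With the tool pointing down it reaches from about 400 to 875 mm from the base axis. Payload 4.4 kg.
Tool frame: the origin (TCP) lies midway between the tips of the shut fingers; the grasp point (between the pads) lies grasp_offset behind it (grasp_offset is the distance from the TCP to the grasp point, in mm); z points along the fingers, y is the line along which they close (so a half turn about z gives the same grasp; the last joint's range is limited). The gripper opens to 85 mm and grips with 20 to 120 N. Pads are 22 mm wide; open, the fingers measure 114 mm over their backs; the gripper's body (76 mm by 85 mm) begins 54 mm behind the grasp point. The pads swing forward as they close: fully open they stand 13 mm farther back than shut.
Start: joints at [1.238, 0.628, 0.038, 1.517, -0.027, 0.996, -0.02], TCP at [171.397, -627.009, 231.313] pointing down, gripper open.
Joint ranges: [-3.06, 3.06], [-0.37, 2.12], [-1.25, 1.32], [0.18, 2.47], [-1.1, 4.24], [0.23, 1.98], [-2.94, 2.94]. Speed limits (rad/s): [2.57, 2.57, 3.14, 3.14, 3.14, 3.14, 3.14].

### API

Orientations are given as [roll, pitch, yaw] about the fixed x, y, z axes, in that order (R = Rz(yaw) Ry(pitch) Rx(roll)).
In Python, from cell import * gives the robot as it stands. The module is installed in compiled form; this text tells all that it offers.
- The arm moves only by the shell command python3 -m jog 'ROWS'. ROWS is a JSON object of lists of equal length, an entry for each row: "angular": the turn, a rotation vector about the tool's x, y, z in degrees, a list of three; "travel": the shift along the tool's x, y, z in cm, a list of three; "fingers": the closure, from 0 (fully open) to 1 (shut). In form: {"angular": [[rx, ry, rz], ...], "travel": [[tx, ty, tz], ...], "fingers": [fingers, ...]}. A call has 1 to 5 rows; each row is the pose to reach, as a shift and turn from the pose commanded when the call began, along the tool's axes at that moment; what a row does not reach only later rows make up. A row lasts 1/8 s, in which the tool goes at most 62.5 mm and 10.7 degrees, less where a joint would pass 70% of its speed; a pose out of reach is approached as far as the arm can. A call with a gripper value outside its range is refused whole. The fingers move at their own pace and stop on an object; the grip force is fixed at half the most. Time passes only in rows, so rows that repeat a pose let the fingers close. It gives the time, the measured TCP pose, the force and the opening at its end, in the units of the state.
- read_state(): the state, without advancing time (a new reading comes with each control period).
- get_image(name): name is "side" or "top" or "wrist"; returns the picture (420x560x3 uint8, red, green, blue); there is no depth.
- camera_model(name): a dict with "mtx" (3x3 intrinsics, pixels), "T" (4x4, takes a point from camera to world coordinates). Camera axes: x right, y down, z forward; pixel columns grow to the right and rows downward; lengths in mm; the calibration is good to about 2 mm. The wrist camera is an equidistant fisheye: a pixel r from the principal point sees the ray r / f radians off the axis. A picture is of the moment at which its call begins: read the wrist's pose just before it. camera_model takes no time and is no camera call; for the wrist camera it gives the pose at the moment of the call.
- finish_job(): hands the job in, once; it reports no verdict.
The state is a dict: "clock": time; "qpos": joint angles; "qd": joint speeds; "tau": joint torques, N m; "eef_pos": TCP position; "tool_rot": TCP orientation; "force": force on the tool from outside, world axes, zero at the start; "torque": the same for the moment, N m; "width": finger opening in mm.
Only numpy, scipy, OpenCV 4.12 (cv2) and the standard library are available. Lean on these libraries where they do the work, as an engineer would, in place of code of your own. Each camera call takes 0.05 s, during which the arm holds its last target. There are 200 camera calls.

### The job

One of the three breakers on the bench distribution box has tripped: its handle stands halfway while its two neighbours are on. Reset it: push its handle toward off until the reset catch gives way and the handle goes down fully to its stop, then throw it on so that it stays on by itself. Be gentle with the handle: feel for the catch and the stop, never force it (25 N is too much), leave the other two breakers on, and leave the things on the bench where they are.

Things in the scene. Friction and masses are not known exactly. Their poses are not given: they have to be found in the camera images.
- distro_box: grey steel distribution box that stands fixed on the bench, 190 mm deep (its own x), 206 mm wide (its own y), cover plate 84 mm above the bench. Origin: centre of its underside; +x = far side, +z up. Three dark breakers of one make sit side by side along its y, 56 mm apart; their order varies
- aeration_breaker: the tripped breaker, fixed in the box. Once reset (see the joint) its handle needs up to 0.17 N m (about 3.5 N at the tip) toward on, passes its dead centre between -0.1 and +0.25 rad and snaps to on by itself. Its case is 112x50 mm, top 14 mm above the cover plate; the collar round the handle is 80x34 mm, top 22 mm above the plate: fingers cannot go lower there
- aeration_axle (a point): point on the hinge axis of the tripped breaker's handle, in the middle of the breaker and level with the cover plate; fixed to the breaker. Its axes are the box's: +x = the on side (the way the neighbours' handles lean), -x = the off side, +y = the hinge axis, +z up
- aeration_tip (a point): centre of the top edge of the tripped breaker's handle, 50 mm from the hinge axis; moves with the handle. The handle is a stiff dark upright paddle, 10 mm thick along its travel, 18 mm wide; 28 mm of it stand above the collar when upright. When it leans toward the fingers, a push that does not follow its arc binds on its top edge. It must never be loaded with more than 25 N
- aeration_handle (a joint): handle angle: 0 = upright, tripped (now); on = +0.45 rad, a stop; minus = off side. Tripped, it springs back to 0, even from on. Toward off a catch resists with 0.38 N m (8 N at the tip), fading at last; somewhere from -0.32 to -0.65 (unknown) it gives way, the handle jumps 0.08 rad onto a hard stop and rests there: reset. Let go earlier, it returns to 0
- mixer_handle (a joint): angle of a neighbour's handle, the same make and size as the tripped one, beside it or one place farther along, measured from its own on position: 0 = on, as it stands now (leaning 0.45 rad to the on side); -0.45 = upright; -1.0 = off. It moves under 2 N at the tip and stays where it is pushed
- heater_handle (a joint): angle of a neighbour's handle, the same make and size as the tripped one, beside it or one place farther along, measured from its own on position: 0 = on, as it stands now (leaning 0.45 rad to the on side); -0.45 = upright; -1.0 = off. It moves under 2 N at the tip and stays where it is pushed
- mixer_tip (a point): centre of the top edge of that neighbour's handle
- heater_tip (a point): centre of the top edge of that neighbour's handle
- beaker_100: clear beaker, 56 mm wide, 70 mm high; stands loose on the bench, not part of the job. Origin: centre of its underside
- specimen_jar: small stoppered jar, 48 mm wide, 57 mm high; stands loose on the bench, not part of the job. Origin: centre of its underside
- cell_box: carton, 46x78x82 mm; stands loose on the bench, not part of the job. Origin: centre of its underside
- cooling_coil: wire coil, 52x54x46 mm; stands loose on the bench, not part of the job. Origin: centre of its underside
- tape_red: roll of tape, 90 mm across, 19 mm high; stands loose on the bench, not part of the job. Origin: centre of its underside
- screwdriver: screwdriver, 200 mm long, 27 mm high; stands loose on the bench, not part of the job. Origin: centre of its underside
- marker: marker pen, 131 mm long, 14 mm thick; stands loose on the bench, not part of the job. Origin: centre of its underside

How it is judged (in metres and radians):
On the way:
1. the tripped handle is pushed fully off and rests there: more than 0.38 rad to the off side, still (value of joint aeration_handle below -0.38 rad and velocity of joint aeration_handle between -0.05 and 0.05 rad/s), for 0.2 s.
At the end, for the whole second after the job is handed in: All three handles stand on by themselves, each within 0.05 rad of its on stop (the reset one above 0.40 rad, its neighbours above -0.05 rad), the reset one at rest (value of joint aeration_handle above 0.4 rad and value of joint each of mixer_handle, heater_handle above -0.05 rad and velocity of joint aeration_handle between -0.05 and 0.05 rad/s); the robot touches nothing.
It fails at once if the tripped breaker's handle is loaded with more than 25 N (contact force between aeration_handle and anything else above 25 N).
It fails at once if a neighbour's handle leaves on by more than 0.15 rad (value of joint any of mixer_handle, heater_handle below -0.15 rad).
It fails at once if a thing on the bench is moved by more than 30 mm (distance of any of beaker_100, specimen_jar, cell_box, cooling_coil, tape_red, screwdriver, marker from where it was at the start of the episode above 0.03 m).
It also fails if it takes over 53 s, if anything falls off the work surface, if the arm or the gripper's body presses on something with over 40 N, if the wrist force passes 120 N, or if a joint passes its speed limit or range.

## Working session

There is one attempt and no reset: what is moved stays moved. The work goes in short steps, Python scripts to look and compute and a shell command to move; the robot and the scene stay as the last step left them, time stands still between calls to the robot, and variables do not carry over. Pictures are saved under pics/ and viewed, on a budget of 10 in all, crops included, one or two more only if the job needs it, and the job is handed in when it is done.

```bash
mkdir -p pics; python3 - <<'E'
from cell import *
import cv2
s=read_state();print({k:s[k] for k in s})
for n in("top","side"):
    im=get_image(n);cv2.imwrite(f"pics/{n}0.png",im[:,:,::-1]);print(n,camera_model(n))
E
```

```text
{'clock': 0.0, 'qpos': array([ 1.23819571,  0.6293604 ,  0.03847764,  1.51838848, -0.0269833 ,
        0.99629576, -0.02000823]), 'qd': array([ 2.74683214e-04, -3.48594708e-04, -1.57318686e-03, -1.00840574e-03,
        1.69946822e-05,  1.46480471e-04,  2.24121382e-04]), 'tau': array([ 7.64836932e-04, -5.63386703e+01,  1.22589592e+00, -1.93442667e+01,
        1.07607615e-02,  1.05659687e-02, -2.10756340e-06]), 'eef_pos': array([ 171.2047638 , -626.38762966,  230.37395541]), 'tool_rot': array([-3.13966054e+00,  6.17229469e-05,  2.66772196e-01]), 'force': array([ 0.59432106,  1.35755912, -0.64806832]), 'torque': array([ 0.02796782, -0.02879374,  0.01684386]), 'width': 85.5458277433696}
top {'mtx': array([[447.44310705,   0.        , 274.80526706],
       [  0.        , 447.44310705, 202.54832742],
       [  0.        ,   0.        ,   1.        ]]), 'T': array([[ 1.10886878e-01, -9.68048314e-01,  2.24914565e-01,
         3.78002646e+02],
       [-9.93832904e-01, -1.07894076e-01,  2.55934938e-02,
        -1.35084560e+01],
       [-5.08789244e-04, -2.26365478e-01, -9.74042305e-01,
         9.90324743e+02],
       [ 0.00000000e+00,  0.00000000e+00,  0.00000000e+00,
         1.00000000e+00]])}
side {'mtx': array([[407.82828821,   0.        , 289.60427533],
       [  0.        , 407.82828821, 211.96397991],
       [  0.        ,   0.        ,   1.        ]]), 'T': array([[-9.22360073e-01, -1.58851163e-01,  3.52162183e-01,
         2.49559327e+02],
       [-3.86048572e-01,  4.13846548e-01, -8.24437708e-01,
         7.14767429e+02],
       [-1.47782153e-02, -8.96380133e-01, -4.43039797e-01,
         5.11630602e+02],
       [ 0.00000000e+00,  0.00000000e+00,  0.00000000e+00,
         1.00000000e+00]])}
```

View pics/top0.png

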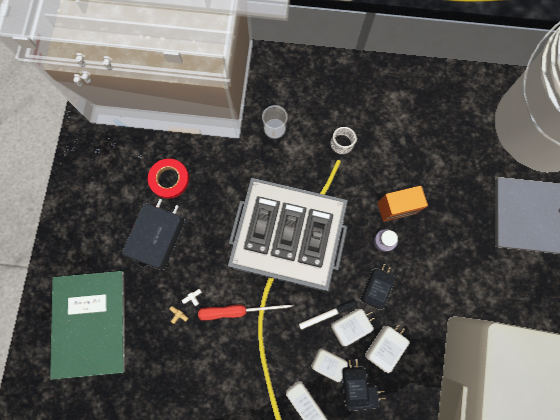

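View pics/side0.png

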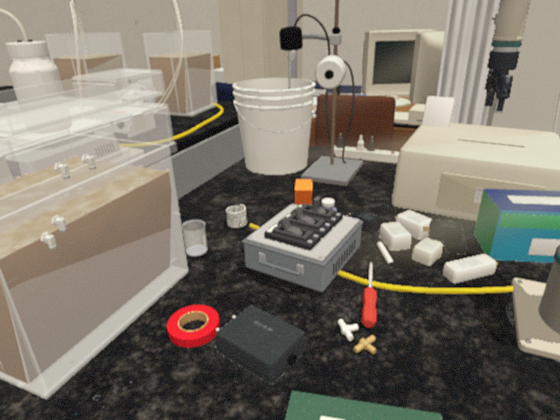

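Top: box centred near (289,235), three breakers at about (263,225), (289,232), (316,238). Side: box at about (305,245). I need to enlarge both.

```bash
python3 - <<'E'
import cv2,numpy as np
a=cv2.imread("pics/top0.png")[170:295,222:355];b=cv2.imread("pics/side0.png")[190:295,240:370]
f=lambda i:cv2.resize(i,(400*2,600)) 
cv2.imwrite("pics/c1.png",np.hstack([cv2.resize(a,None,fx=3,fy=3,interpolation=2),cv2.resize(cv2.copyMakeBorder(b,0,20,0,0,0),None,fx=3,fy=3,interpolation=2)]))
E
```

```text
(no output)
```

View pics/c1.png

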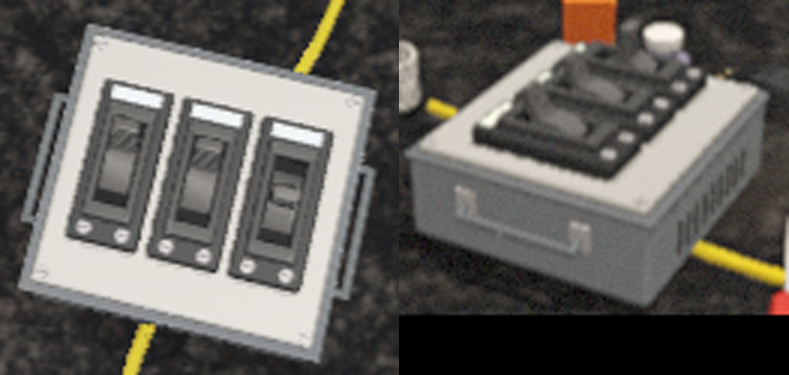

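Crop: the right breaker in the top view (nearest −y) is the tripped one; the other two lean toward the far side. Cover corners in the crop: (88,28), (375,92), (320,360), (20,288). Right breaker case corners: (262,117), (333,133), (300,292), (229,275).

```bash
cat > h.py <<'E'
from cell import *
import numpy as np,cv2
def ray(cam,px,z,m=None):
    m=m or camera_model(cam);K,T=np.array(m["mtx"]),np.array(m["T"])
    x=np.linalg.inv(K)@[px[0],px[1],1.]
    if cam=="wrist":
        r=np.hypot(*x[:2]);x=np.r_[x[:2]/r*np.sin(r),np.cos(r)]
    d=T[:3,:3]@x;o=T[:3,3];return o+d*(z-o[2])/d[2]
def proj(cam,P,m=None):
    m=m or camera_model(cam);K,T=np.array(m["mtx"]),np.array(m["T"])
    p=T[:3,:3].T@(np.array(P)-T[:3,3])
    if cam=="wrist":
        t=np.arctan2(np.hypot(*p[:2]),p[2]);q=p[:2]/np.hypot(*p[:2])*t
    else:q=p[:2]/p[2]
    return (K@[q[0],q[1],1])[:2]
E
python3 - <<'E'
from h import *
c=lambda L,z:np.array([ray("top",(222+u/3,170+v/3),z) for u,v in L])
for L,z in(([(88,28),(375,92),(320,360),(20,288)],84),([(262,117),(333,133),(300,292),(229,275)],98)):
    q=c(L,z);e=np.diff(np.vstack([q,q[:1]]),axis=0)
    print(q.round(0).tolist(),q.mean(0),np.linalg.norm(e,axis=1),np.degrees(np.arctan2(e[:,1],e[:,0])))
print(c([(285,180)],134))
E
```

```text
[[632.0, 65.0, 84.0], [608.0, -139.0, 84.0], [422.0, -116.0, 84.0], [447.0, 88.0, 84.0]] [526.97588982 -25.37674449  84.        ] [204.94325268 187.62408885 205.5774061  186.45718027] [-96.65363986 173.07609114  83.01999767  -7.1194464 ]
[[578.0, -62.0, 98.0], [573.0, -110.0, 98.0], [463.0, -98.0, 98.0], [469.0, -50.0, 98.0]] [521.00064707 -79.87800547  98.        ] [ 49.23160749 109.97950483  48.06035352 109.63874195] [-96.67538319 173.25986251  82.9124784   -6.12759854]
[[530.53181449 -78.29447038 134.        ]]
```

```bash
cat >> h.py <<'E'
from scipy.spatial.transform import Rotation as Ro
YAW=-0.117; AX=np.array([521,-80.5,84.])
B=Ro.from_euler("z",YAW)
def target(bx,by,bz,tilt):
    """TCP at box-frame offset from axle; tilt>0: fingertips lean to +x (on side) """
    return AX+B.apply([bx,by,bz]), B*Ro.from_euler("xyz",[np.pi,0,0])*Ro.from_euler("y",tilt)
def rows(*tg):
    s=read_state();p=np.array(s["eef_pos"]);R=Ro.from_euler("xyz",s["tool_rot"])
    print("box-off",B.inv().apply(p-AX).round(1))
    for t in tg:
        P,Q=target(*t);print(t,"ang",np.degrees((R.inv()*Q).as_rotvec()).round(1).tolist(),"cm",(R.inv().apply(P-p)/10).round(2).tolist())
E
python3 - <<'E'
from h import *
rows((32,0,130,0),(32,0,130,.3))
print(target(0,0,0,.3)[1].apply([0,0,1]))
E
```

```text
box-off [-283.6 -583.1  146.5]
(32, 0, 130, 0) ang [-0.1, 0.0, 22.0] cm [51.1, -42.24, 1.72]
(32, 0, 130, 0.3) ang [-3.4, 17.0, 21.8] cm [51.1, -42.24, 1.72]
[ 0.29349982 -0.03449703 -0.95533649]
```

```bash
for i in 1; do python3 -m jog '{"angular":[[0,0,5],[0,0,10],[0,0,15],[0,0,20],[0,0,22]],"travel":[[5,-4.1,0],[10,-8.2,0],[15,-12.3,0],[20,-16.4,0.5],[25,-20.5,0.5]],"fingers":[1,1,1,1,1]}'; done; python3 -c "
from h import *
rows((32,0,130,0))"
```

```text
clock: 0.72
eef_pos: [353.0, -370.3, 226.0]
tool_rot: [-3.141, 0.0, -0.119]
force: [0.8, -0.9, -0.6]
width: 0.2
box-off [-133.1 -307.4  142. ]
(32, 0, 130, 0) ang [-0.0, 0.0, -0.1] cm [16.45, -30.77, 1.21]
```

```bash
python3 -m jog '{"angular":[[0,0,0],[0,0,0],[0,0,0],[0,0,0],[0,0,0]],"travel":[[2.5,-4.5,0],[5,-9.5,0],[8,-15,0],[11,-20.5,0.5],[13.5,-25.5,0.5]],"fingers":[1,1,1,1,1]}'; python3 -c "
from h import *
rows((32,0,130,0))"; python3 -m jog '{"angular":[[0,0,0],[0,0,0]],"travel":[[0,0,0],[0,0,0]],"fingers":[1,1]}';python3 -c "
from h import *
rows((32,0,130,0))
im=get_image('wrist');cv2.imwrite('pics/w0.png',im[:,:,::-1])
for b in [(0,0,50),(0,-12,22),(0,12,22),(0,0,0)]: print(b,proj('wrist',AX+B.apply(b)))"
```

```text
clock: 1.35
eef_pos: [516.9, -132.6, 220.9]
tool_rot: [-3.141, 0.001, -0.116]
force: [0.2, -0.7, 0.1]
width: 0.2
box-off [  2.  -52.2 136.9]
(32, 0, 130, 0) ang [-0.0, 0.0, 0.0] cm [3.0, -5.22, 0.69]
clock: 1.6
eef_pos: [515.4, -135.2, 221.1]
tool_rot: [3.141, 0.001, -0.117]
force: [-0.0, 0.7, -0.0]
width: 0.2
box-off [  0.9 -55.  137.1]
(32, 0, 130, 0) ang [0.0, 0.1, 0.0] cm [3.11, -5.5, 0.7]
(0, 0, 50) [206.22495006 212.20885429]
(0, -12, 22) [227.57621745 202.46118459]
(0, 12, 22) [199.65042106 202.56122965]
(0, 0, 0) [218.30112964 196.12781309]
```

View pics/w0.png

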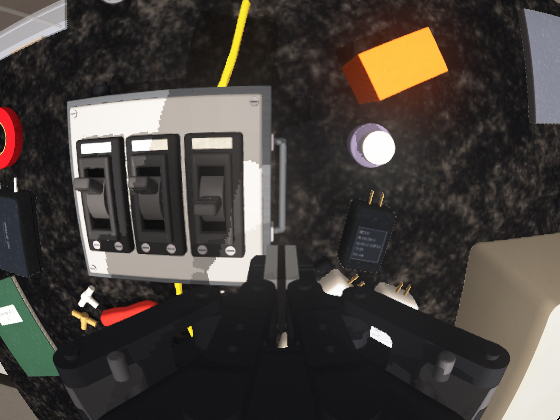

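The wrist view matches the prediction (handle top at about (208,206) against a predicted (206,212)), so the estimate is good to within 2 mm or so. Next I go above the on side and descend.

```bash
python3 -m jog '{"angular":[[0,0,0],[0,0,0],[0,0,0],[0,0,0],[0,0,0]],"travel":[[3.1,-5.5,0.7],[3.1,-5.5,3.5],[3.1,-5.5,7],[3.1,-5.5,10],[3.1,-5.5,10.8]],"fingers":[1,1,1,1,1]}'; python3 -m jog '{"angular":[[0,0,0],[0,0,0]],"travel":[[0,0,0],[0,0,0]],"fingers":[1,1]}';python3 -c "
from h import *
rows((32,0,29,0))"
```

```text
clock: 2.28
eef_pos: [551.4, -85.6, 111.9]
tool_rot: [3.141, 0.004, -0.12]
force: [-0.4, 0.2, -0.6]
width: -0.1
clock: 2.52
eef_pos: [554.1, -84.5, 114.7]
tool_rot: [3.141, -0.002, -0.118]
force: [0.7, 0.4, -0.3]
width: -0.2
box-off [33.3 -0.2 30.7]
(32, 0, 29, 0) ang [0.0, -0.1, -0.1] cm [-0.13, -0.02, 0.17]
```

```bash
python3 -m jog '{"angular":[[0,0,0],[0,0,0],[0,0,0],[0,0,0],[0,0,0]],"travel":[[0,0,-0.45],[-0.6,0,-0.45],[-1.2,0,-0.45],[-1.4,0,-0.45],[-1.6,0,-0.45]],"fingers":[1,1,1,1,1]}'; python3 -m jog '{"angular":[[0,0,0],[0,0,0],[0,0,0],[0,0,0]],"travel":[[-0.1,0,0],[-0.2,0,0],[-0.3,0,0],[-0.4,0,0]],"fingers":[1,1,1,1]}';python3 -c "
from h import *
rows((10,0,35,0))"
```

```text
clock: 3.15
eef_pos: [538.3, -82.0, 118.1]
tool_rot: [3.142, -0.002, -0.117]
force: [3.0, 0.1, -1.1]
width: -0.2
clock: 3.65
eef_pos: [537.1, -81.9, 118.3]
tool_rot: [3.141, -0.007, -0.117]
force: [8.8, -0.3, -5.8]
width: -0.0
box-off [16.2  0.5 34.3]
(10, 0, 35, 0) ang [0.0, -0.4, -0.0] cm [-0.62, 0.05, -0.07]
```

```bash
python3 -m jog '{"angular":[[0,0,0],[0,0,0],[0,0,0],[0,0,0]],"travel":[[-0.1,0,0],[-0.2,0,0],[-0.3,0,0],[-0.3,0,0]],"fingers":[1,1,1,1]}'; python3 -m jog '{"angular":[[0,0,0],[0,0,0],[0,0,0],[0,0,0]],"travel":[[-0.1,0,0],[-0.2,0,0],[-0.3,0,0],[-0.3,0,0]],"fingers":[1,1,1,1]}';python3 -c "
from h import *
rows((10,0,35,0))"
```

```text
clock: 4.15
eef_pos: [534.7, -81.6, 118.6]
tool_rot: [3.141, -0.008, -0.117]
force: [8.1, -0.6, -5.4]
width: -0.1
clock: 4.65
eef_pos: [532.0, -81.2, 118.6]
tool_rot: [3.141, -0.009, -0.117]
force: [8.9, -1.3, -5.3]
width: 0.2
box-off [11.1  0.6 34.6]
(10, 0, 35, 0) ang [0.0, -0.5, 0.0] cm [-0.11, 0.06, -0.04]
```

```bash
python3 -m jog '{"angular":[[0,0,0],[0,0,0],[0,0,0],[0,0,0]],"travel":[[-0.1,0,0],[-0.2,0,0],[-0.3,0,0],[-0.4,0,0]],"fingers":[1,1,1,1]}'; python3 -m jog '{"angular":[[0,0,0],[0,0,0],[0,0,0]],"travel":[[-0.1,0,0],[-0.2,0,0],[-0.2,0,0]],"fingers":[1,1,1]}';python3 -m jog '{"angular":[[0,0,0],[0,0,0],[0,0,0]],"travel":[[-0.1,0,0],[-0.2,0,0],[-0.2,0,0]],"fingers":[1,1,1]}';python3 -c "
from h import *
rows((10,0,35,0))"
```

```text
clock: 5.15
eef_pos: [528.5, -80.9, 118.8]
tool_rot: [3.141, -0.01, -0.117]
force: [8.7, -0.4, -4.0]
width: -0.4
clock: 5.52
eef_pos: [525.7, -80.5, 118.8]
tool_rot: [3.141, -0.008, -0.117]
force: [6.8, -1.9, -2.7]
width: 0.1
clock: 5.9
eef_pos: [519.2, -79.8, 117.9]
tool_rot: [-3.142, 0.001, -0.117]
force: [3.7, -0.4, 0.2]
width: -0.3
box-off [-1.9  0.5 33.9]
(10, 0, 35, 0) ang [-0.0, 0.1, -0.0] cm [1.19, 0.05, -0.11]
```

```bash
python3 -m jog '{"angular":[[0,0,0],[0,0,0],[0,0,0]],"travel":[[-0.1,0,0],[-0.1,0,0],[-0.1,0,0]],"fingers":[1,1,1]}';python3 -m jog '{"angular":[[0,0,0],[0,0,0],[0,0,0]],"travel":[[-0.1,0,0],[-0.15,0,0],[-0.15,0,0]],"fingers":[1,1,1]}';python3 -c "
from h import *
rows((10,0,35,0))"
```

```text
clock: 6.28
eef_pos: [519.0, -79.8, 118.0]
tool_rot: [3.142, -0.001, -0.117]
force: [3.3, -1.1, -0.5]
width: -0.2
clock: 6.65
eef_pos: [518.7, -79.8, 118.3]
tool_rot: [3.141, -0.003, -0.117]
force: [6.9, -0.4, -1.6]
width: 0.2
box-off [-2.4  0.4 34.3]
(10, 0, 35, 0) ang [0.0, -0.2, -0.0] cm [1.24, 0.04, -0.07]
```

The force dropped as the catch gave way, and the handle is now on its stop at about −0.53 rad (6.9 N, no movement). I'll back off, lift and check that it stays.

```bash
python3 -m jog '{"angular":[[0,0,0],[0,0,0],[0,0,0],[0,0,0],[0,0,0]],"travel":[[0.8,0,0],[1.6,0,0],[1.6,0,-2.5],[1.6,0,-5],[1.6,0,-6]],"fingers":[1,1,1,1,1]}';python3 -m jog '{"angular":[[0,0,0],[0,0,0]],"travel":[[0,0,0],[0,0,0]],"fingers":[1,1]}';python3 -c "
from h import *
rows((-65,0,95,.53),(-55,0,30,.53),(-37,0,30,.53))"
```

```text
clock: 7.28
eef_pos: [533.0, -81.5, 178.8]
tool_rot: [3.142, -0.0, -0.117]
force: [0.2, -0.4, -0.5]
width: -0.1
clock: 7.52
eef_pos: [532.1, -81.3, 177.0]
tool_rot: [-3.142, 0.002, -0.117]
force: [-0.1, -0.9, 0.1]
width: -0.3
box-off [11.1  0.5 93. ]
(-65, 0, 95, 0.53) ang [0.0, 30.5, -0.0] cm [-7.62, 0.05, -0.18]
(-55, 0, 30, 0.53) ang [0.0, 30.5, -0.0] cm [-6.6, 0.05, 6.31]
(-37, 0, 30, 0.53) ang [0.0, 30.5, -0.0] cm [-4.8, 0.05, 6.31]
```

```bash
python3 -m jog '{"angular":[[0,8,0],[0,16,0],[0,24,0],[0,30.5,0],[0,30.5,0]],"travel":[[-2.5,0,0],[-5,0,0],[-7,0,0],[-7.6,0,0],[-7.6,0,0]],"fingers":[1,1,1,1,1]}';python3 -m jog '{"angular":[[0,0,0],[0,0,0]],"travel":[[0,0,0],[0,0,0]],"fingers":[1,1]}';python3 -c "
from h import *
rows((-65,0,95,.53),(-55,0,30,.53),(-37,0,30,.53))
im=get_image('wrist');cv2.imwrite('pics/w1.png',im[:,:,::-1])
t=-.53
print(proj('wrist',AX+B.apply([50*np.sin(t),0,50*np.cos(t)])))"
```

```text
clock: 8.15
eef_pos: [432.9, -67.1, 240.5]
tool_rot: [3.131, -0.412, -0.106]
force: [1.4, -0.2, 0.1]
width: -0.1
clock: 8.4
eef_pos: [436.1, -66.1, 240.8]
tool_rot: [3.131, -0.413, -0.102]
force: [0.2, 0.2, 0.7]
width: -0.2
box-off [-86.    4.4 156.8]
(-65, 0, 95, 0.53) ang [0.2, 6.7, 0.8] cm [-0.56, 0.4, 6.51]
(-55, 0, 30, 0.53) ang [0.2, 6.7, 0.8] cm [-2.25, 0.35, 12.86]
(-37, 0, 30, 0.53) ang [0.2, 6.7, 0.8] cm [-0.6, 0.37, 13.59]
[284.35166354 186.90664438]
```

View pics/w1.png

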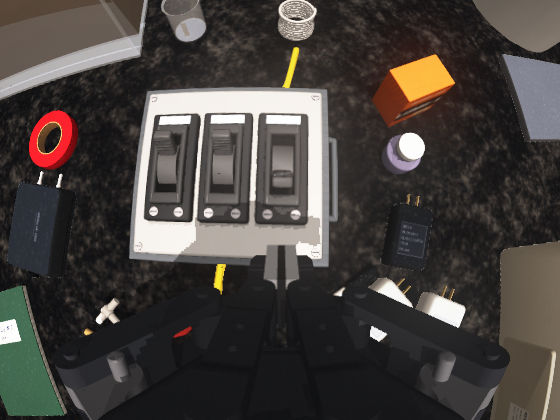

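Handle rests off: its tip is at about (284,182), as predicted, and both neighbours are still on. The tilted pose wasn't reached, so I check the joints.

```bash
python3 -c "
from h import *
print(read_state()['qpos'].round(2))"
```

```text
[-0.61  0.25  0.84  2.42 -1.01  0.24 -0.55]
```

```bash
python3 -c "
from h import *
rows((-62,0,95,.3),(-62,0,30,.3))"
```

```text
box-off [-85.8   3.8 156.7]
(-62, 0, 95, 0.3) ang [0.4, -6.5, 0.7] cm [-0.3, 0.34, 6.61]
(-62, 0, 30, 0.3) ang [0.4, -6.5, 0.7] cm [-2.91, 0.27, 12.57]
```

```bash
python3 -m jog '{"angular":[[0.4,-6.5,0.7],[0.4,-6.5,0.7],[0.4,-6.5,0.7],[0.4,-6.5,0.7]],"travel":[[-0.1,0.2,2],[-0.2,0.3,4],[-0.3,0.3,6],[-0.3,0.3,6.6]],"fingers":[1,1,1,1]}';python3 -m jog '{"angular":[[0,0,0],[0,0,0]],"travel":[[0,0,0],[0,0,0]],"fingers":[1,1]}';python3 -c "
from h import *
rows((-62,0,95,.3),(-62,0,30,.3))
print(read_state()['qpos'].round(2))"
```

```text
clock: 8.95
eef_pos: [458.8, -74.4, 177.3]
tool_rot: [-3.139, -0.297, -0.121]
force: [0.3, 0.1, 0.0]
width: 0.1
clock: 9.2
eef_pos: [458.6, -74.2, 179.2]
tool_rot: [-3.14, -0.3, -0.12]
force: [0.1, -0.1, -0.3]
width: 0.3
box-off [-62.7  -1.   95.2]
(-62, 0, 95, 0.3) ang [-0.0, 0.0, -0.2] cm [0.06, -0.1, 0.04]
(-62, 0, 30, 0.3) ang [-0.0, 0.0, -0.2] cm [-1.86, -0.09, 6.25]
[-0.33  0.42  0.59  2.35 -1.09  0.28 -0.48]
```

```bash
python3 -m jog '{"angular":[[0,0,0],[0,0,0],[0,0,0],[0,0,0]],"travel":[[-0.5,-0.1,2],[-1.2,-0.1,4],[-1.2,-0.1,4],[-1.2,-0.1,4]],"fingers":[1,1,1,1]}';python3 -c "
from h import *
rows((-62,0,30,.3))
print(read_state()['qpos'].round(2))"
```

```text
clock: 9.7
eef_pos: [466.3, -73.9, 155.5]
tool_rot: [-3.14, -0.274, -0.118]
force: [1.4, 0.6, 0.1]
width: 0.1
box-off [-55.1   0.2  71.5]
(-62, 0, 30, 0.3) ang [-0.1, 1.5, -0.1] cm [-1.78, 0.03, 3.81]
[-0.23  0.46  0.45  2.33 -1.1   0.23 -0.48]
```

```bash
python3 -c "
from h import *
rows((-62,0,70,.1))"; python3 -m jog '{"angular":[[0,-5,0],[0,-10,0],[0,-10,0],[0,-10,0]],"travel":[[-0.8,0,0],[-0.8,0,0],[-0.8,0,0],[-0.8,0,0]],"fingers":[1,1,1,1]}';python3 -c "
from h import *
rows((-62,0,60,.1),(-62,0,31,.1))
print(read_state()['qpos'].round(2))"
```

```text
box-off [-55.1   0.2  71.5]
(-62, 0, 70, 0.1) ang [-0.1, -10.0, -0.1] cm [-0.7, 0.02, -0.05]
clock: 10.2
eef_pos: [458.0, -72.2, 153.1]
tool_rot: [-3.139, -0.1, -0.118]
force: [-0.9, 0.2, 0.2]
width: -0.3
box-off [-63.5   0.9  69.1]
(-62, 0, 60, 0.1) ang [-0.2, 0.0, -0.0] cm [0.06, 0.09, 0.92]
(-62, 0, 31, 0.1) ang [-0.2, 0.0, -0.0] cm [-0.23, 0.1, 3.81]
[-0.41  0.57  0.75  2.2  -0.82  0.55 -0.74]
```

```bash
python3 -m jog '{"angular":[[0,0,0],[0,0,0],[0,0,0],[0,0,0]],"travel":[[0,0.1,1.5],[-0.2,0.1,3],[-0.2,0.1,3.8],[-0.2,0.1,3.8]],"fingers":[1,1,1,1]}';python3 -c "
from h import *
rows((-47,0,31,.1))
print(read_state()['qpos'].round(2))"
```

```text
clock: 10.7
eef_pos: [459.7, -73.9, 115.1]
tool_rot: [-3.138, -0.099, -0.119]
force: [0.2, 0.6, 0.0]
width: 0.3
box-off [-61.7  -0.6  31.1]
(-47, 0, 31, 0.1) ang [-0.2, 0.1, -0.1] cm [1.46, -0.06, 0.15]
[-0.32  0.62  0.63  2.23 -0.93  0.45 -0.64]
```

```bash
python3 -m jog '{"angular":[[0,0,0],[0,0,0],[0,0,0],[0,0,0]],"travel":[[0.8,0,0.1],[1.6,0,0.17],[1.7,0,0.18],[1.8,0,0.18]],"fingers":[1,1,1,1]}';python3 -m jog '{"angular":[[0,0,0],[0,0,0],[0,0,0],[0,0,0]],"travel":[[0.1,0,0.01],[0.2,0,0.02],[0.3,0,0.03],[0.3,0,0.03]],"fingers":[1,1,1,1]}';python3 -c "
from h import *
rows((-40,0,31,.1))"
```

```text
clock: 11.2
eef_pos: [478.3, -75.9, 115.2]
tool_rot: [-3.139, -0.099, -0.118]
force: [0.3, 0.2, 0.3]
width: -0.2
clock: 11.7
eef_pos: [481.3, -76.3, 115.2]
tool_rot: [-3.139, -0.099, -0.118]
force: [-0.5, -0.3, 0.2]
width: -0.2
box-off [-39.9  -0.5  31.2]
(-40, 0, 31, 0.1) ang [-0.1, 0.1, -0.1] cm [-0.01, -0.05, 0.02]
```

```bash
python3 -c "
from h import *
T=Ro.from_euler('y',.1)
c=lambda t:np.array([50*np.sin(t)-5*np.cos(t),0,50*np.cos(t)+5*np.sin(t)])
for t in np.arange(-.53,.31,.07):
    d=c(t)-c(-.53); print(round(t,2),d.round(1),(Ro.from_euler('x',np.pi)*T).inv().apply(d).round(1)/10)"
```

```text
-0.53 [0. 0. 0.] [0. 0. 0.]
-0.46 [2.9 0.  2. ] [ 0.31  0.   -0.17]
-0.39 [6.  0.  3.7] [ 0.63  0.   -0.31]
-0.32 [9.1 0.  5.3] [ 0.96  0.   -0.43]
-0.25 [12.4  0.   6.6] [ 1.3   0.   -0.53]
-0.18 [15.7  0.   7.7] [ 1.64  0.   -0.61]
-0.11 [19.1  0.   8.5] [ 1.99  0.   -0.66]
-0.04 [22.6  0.   9.1] [ 2.34  0.   -0.68]
0.03 [26.1  0.   9.5] [ 2.69  0.   -0.69]
0.1 [29.6  0.   9.6] [ 3.04  0.   -0.66]
0.17 [33.1  0.   9.5] [ 3.39  0.   -0.62]
0.24 [36.6  0.   9.1] [ 3.73  0.   -0.54]
```

```bash
python3 -m jog '{"angular":[[0,0,0],[0,0,0],[0,0,0],[0,0,0],[0,0,0]],"travel":[[0.1,0,0.01],[0.2,0,0],[0.3,0,-0.06],[0.4,0,-0.12],[0.5,0,-0.17]],"fingers":[1,1,1,1,1]}';python3 -c "
from h import *
rows((-40,0,31,.1));print(read_state()['force'])"
```

```text
clock: 12.32
eef_pos: [485.0, -76.6, 117.0]
tool_rot: [-3.139, -0.097, -0.118]
force: [-3.1, -0.2, -2.9]
width: -0.2
box-off [-36.2  -0.4  33. ]
(-40, 0, 31, 0.1) ang [-0.2, 0.2, -0.1] cm [-0.4, -0.04, 0.16]
[-3.0823349  -0.248486   -2.92315432]
```

```bash
python3 -m jog '{"angular":[[0,0,0],[0,0,0],[0,0,0],[0,0,0],[0,0,0]],"travel":[[0.15,0,-0.07],[0.3,0,-0.13],[0.45,0,-0.19],[0.6,0,-0.24],[0.6,0,-0.24]],"fingers":[1,1,1,1,1]}';python3 -m jog '{"angular":[[0,0,0],[0,0,0],[0,0,0],[0,0,0],[0,0,0]],"travel":[[0.15,0,-0.05],[0.3,0,-0.1],[0.45,0,-0.14],[0.6,0,-0.18],[0.6,0,-0.18]],"fingers":[1,1,1,1,1]}';python3 -c "
from h import *
rows((-40,0,31,.1))"
```

```text
clock: 12.95
eef_pos: [492.1, -77.6, 120.6]
tool_rot: [-3.139, -0.1, -0.118]
force: [-3.9, 0.4, 0.8]
width: -0.1
clock: 13.58
eef_pos: [498.0, -78.4, 122.9]
tool_rot: [-3.139, -0.1, -0.118]
force: [-2.3, -0.1, 2.0]
width: 0.2
box-off [-23.   -0.6  38.9]
(-40, 0, 31, 0.1) ang [-0.1, 0.0, -0.0] cm [-1.77, -0.05, 0.61]
```

```bash
python3 -m jog '{"angular":[[0,0,0],[0,0,0],[0,0,0],[0,0,0],[0,0,0]],"travel":[[0.15,0,-0.02],[0.3,0,-0.04],[0.45,0,-0.05],[0.6,0,-0.06],[0.75,0,-0.06]],"fingers":[1,1,1,1,1]}';python3 -m jog '{"angular":[[0,0,0],[0,0,0],[0,0,0],[0,0,0],[0,0,0]],"travel":[[0.15,0,0.01],[0.3,0,0.02],[0.45,0,0.04],[0.6,0,0.06],[0.6,0,0.06]],"fingers":[1,1,1,1,1]}';python3 -c "
from h import *
rows((-40,0,31,.1))"
```

```text
clock: 14.2
eef_pos: [505.1, -79.2, 124.1]
tool_rot: [-3.139, -0.099, -0.118]
force: [-1.8, -0.2, 0.8]
width: 0.1
clock: 14.82
eef_pos: [511.3, -79.8, 124.1]
tool_rot: [-3.139, -0.1, -0.118]
force: [-0.6, -0.6, -0.3]
width: 0.1
box-off [-9.7 -0.5 40.1]
(-40, 0, 31, 0.1) ang [-0.1, 0.0, -0.0] cm [-3.1, -0.04, 0.61]
```

```bash
python3 -m jog '{"angular":[[0,0,0],[0,0,0],[0,0,0],[0,0,0]],"travel":[[0.2,0,0.02],[0.4,0,0.04],[0.6,0,0.06],[0.6,0,0.06]],"fingers":[1,1,1,1]}';python3 -m jog '{"angular":[[0,0,0],[0,0,0],[0,0,0],[0,0,0],[0,0,0]],"travel":[[-1.2,0,-0.1],[-2.2,0,-0.2],[-2.5,0,-3],[-2.5,0,-6],[-4,0,-9]],"fingers":[1,1,1,1,1]}';python3 -m jog '{"angular":[[0,0,0],[0,0,0]],"travel":[[0,0,0],[0,0,0]],"fingers":[1,1]}';python3 -c "
from h import *
rows((-40,0,31,.1))
im=get_image('wrist');im2=get_image('top')
cv2.imwrite('pics/f.png',np.hstack([cv2.resize(im[60:280,100:360],None,fx=1.6,fy=1.6,interpolation=2),cv2.resize(im2[178:295,222:354],None,fx=3,fy=3,interpolation=2)[:352]])[:,:,::-1])
for t in (.45,0):print(t,(proj('wrist',AX+B.apply([50*np.sin(t),0,50*np.cos(t)]))-[100,60])*1.6)"
```

```text
clock: 15.32
eef_pos: [517.2, -80.5, 124.1]
tool_rot: [-3.139, -0.1, -0.118]
force: [0.2, 0.6, -0.2]
width: 0.0
clock: 15.95
eef_pos: [468.1, -75.0, 210.5]
tool_rot: [-3.139, -0.1, -0.118]
force: [0.9, 0.1, 0.4]
width: -0.2
clock: 16.2
eef_pos: [468.2, -74.5, 209.2]
tool_rot: [-3.138, -0.099, -0.118]
force: [-0.0, -0.0, 0.3]
width: 0.1
box-off [-53.2  -0.2 125.2]
(-40, 0, 31, 0.1) ang [-0.2, 0.1, -0.0] cm [0.38, 0.01, 9.5]Traceback (most recent call last):
  File "<string>", line 5, in <module>
    cv2.imwrite('pics/f.png',np.hstack([cv2.resize(im[60:280,100:360],None,fx=1.6,fy=1.6,interpolation=2),cv2.resize(im2[178:295,222:354],None,fx=3,fy=3,interpolation=2)[:352]])[:,:,::-1])
                             ~~~~~~~~~^^^^^^^^^^^^^^^^^^^^^^^^^^^^^^^^^^^^^^^^^^^^^^^^^^^^^^^^^^^^^^^^^^^^^^^^^^^^^^^^^^^^^^^^^^^^^^^^^^^^^^^^^^^^^^^^^^^^^^^^^^^^^^^^^^^^^^^^^^^
    return _nx.concatenate(arrs, 1, dtype=dtype, casting=casting)
           ~~~~~~~~~~~~~~~^^^^^^^^^^^^^^^^^^^^^^^^^^^^^^^^^^^^^^^
ValueError: all the input array dimensions except for the concatenation axis must match exactly, but along dimension 0, the array at index 0 has size 352 and the array at index 1 has size 351
```

```bash
python3 -c "
from h import *
im=get_image('wrist')
cv2.imwrite('pics/f.png',cv2.resize(im[40:290,60:400],None,fx=2.2,fy=2.2,interpolation=2)[:,:,::-1])
for b in (0,56,112):
  for t in (.45,0):print(b,t,((proj('wrist',AX+B.apply([50*np.sin(t),b,50*np.cos(t)]))-[60,40])*2.2).round())"
```

```text
0 0.45 [484. 176.]
0 0 [484. 244.]
56 0.45 [311. 180.]
56 0 [308. 247.]
112 0.45 [157. 190.]
112 0 [151. 253.]
```

View pics/f.png

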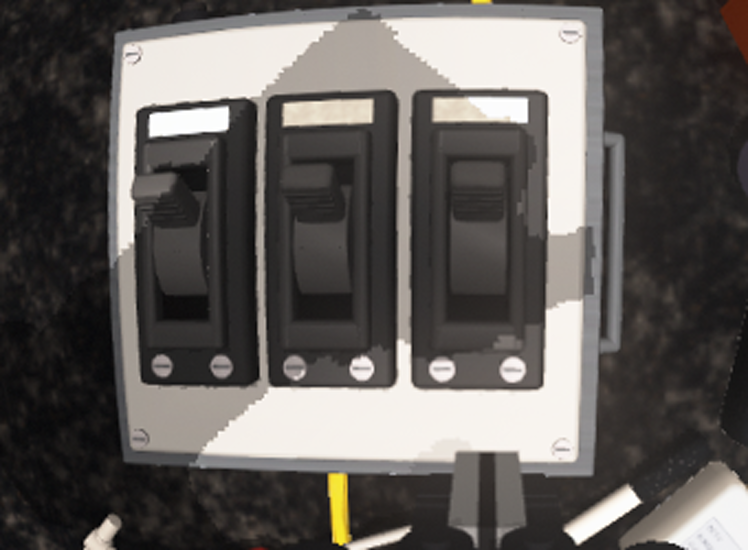

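All three handle tips line up on the on side, at about (478,175), (310,180) and (157,187), against predicted on positions of (484,176), (311,180) and (157,190). The robot is clear, so I hand in.

```bash
python3 -c "
from cell import *
print(read_state()['force'],finish_job())"
```

```text
the job is handed in; nothing more can be done
[-0.05311308  0.43605356  0.11062546] None
```

The tripped breaker (the right-hand one in the top view) is reset and back on, and I handed the job in at about 16 s of the 53 s allowed. No verdict was reported.

- **Reset:** I pushed the handle toward off with the shut fingers. The highest force I read was about 10.5 N. The catch gave way and the handle came to rest on its stop, which I estimate at −0.53 rad. After I backed off, a wrist picture showed it still there.
- **Throw on:** I pushed it back along its arc with about 4 N until it snapped to on, then retreated.
- **Final check:** The last wrist picture shows all three handle tips within a few pixels of where fully-on handles should appear. The wrist force is near zero and the gripper is clear of everything.
- **What did not go to plan:** The tilted tool pose I wanted for the return push was out of reach, because the wrist joints hit their limits. I used a nearly upright tool (0.1 rad of tilt) that followed the arc instead.
- **Not measured:** I read the force only at the end of each move, not continuously. I took no final top or side picture, but the gripper touched nothing except the handle that I could see or feel.

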